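# Lock a printing block into the carver's holding board

### The job

Get the half-carved printing block ready for carving: swing the wooden bar of the holding board fully home against its stop, squaring the block up flush against the far fence, and only then shoot the barrel bolt all the way into its keeper. The lamp stands low over the work, so come in slantwise under it without bumping it, and leave the hammer, gouge, cup and drawer where they are.

Things in the scene. Friction and masses are not known exactly. Their poses are not given: they have to be found in the camera images.
- board: Holding board: wooden plank 230 (x) x 330 (y) x 24 mm, screwed to the table. Origin: centre of its underside, on the table. Its x points away from the robot to the fence, y to the left, z up; 'board x, y' below are in this frame. The swing bar's pin stands at board x -60, y +80 mm.
- fence (a point): Mid-length of the fence's cork-lined face, at the plank's surface, board x +55.5, y 0. The dark wooden fence runs 290 mm along board y at the far side, 30 mm high above the plank; its face looks to the robot.
- stop (a point): Foot of the stop's robot-side face, board x -47, y -95. A small dark wooden block, 26 (x) x 20 (y) mm and 28 mm high above the plank, behind the free end of the closed bar, which rests against this face when home.
- swing_bar (a joint): Angle (rad) of the swing bar, which turns level about its pin; friction about 0.25 N m, stays where left. 0 = home: it lies along board -y, against the stop, parallel to the fence. Starts at 0.45 to 0.75, opens to 0.85; opening moves the free end towards the robot (clockwise from above), closing is pushing it away. In closing it shoves the block to the fence; home, they have 1.5 mm play.
- pivot (a point): The pin's axis at mid height of the swing bar, 38 mm above the table. A steel bolt head and washer stand 9 mm above the bar here.
- bar_end (a point): Middle of the swing bar's free end, 185 mm from the pin, 38 mm above the table. The bar is pale wood, 200 mm long (15 mm past the pin, 185 mm to the free end), 26 mm wide (13 either side of the pin's line), from 26 to 50 mm above the table, cork-lined on the block's side. Open, its end may overhang the board's near edge.
- bolt (a joint): Travel (m) of the steel barrel bolt lying on top of the swing bar, along it, towards the free end. 0 = fully drawn; 0.040 = fully shot, at its end stop. Starts at 0 to 0.005. Friction about 2.5 N, stays where left. At 0 the tip of the 12 mm rod is 183 mm from the pin, just inside the bar's end; it enters the keeper at about 0.019.
- knob (a point): Centre of the bolt's upright steel knob, on the bar's centre line, 105 mm from the pin when drawn, 145 mm when shot; 86 mm above the table. Round head 16 mm across, from 72 to 98 mm above the table, on a 9 mm neck. The rod and the two guide straps (80 and 174 mm from the pin) reach at most 68 mm above the table.
- keeper (a point): Centre of the keeper, a dark steel staple that the bolt's rod passes through, 59 mm above the table, 211 mm from the pin on the closed bar's line; its top is 70 mm above the table. It sits on a wooden post at board x -73 to -23, y -145 to -117, 50 mm high above the table.
- block: Loose printing block of pale wood, 100 (its x) x 130 (its y) x 40 mm, about 0.36 kg, carved pattern on top. Origin: centre of its underside, 24 mm above the table, on the plank. Starts flat between fence and bar, about 9 mm off the fence and slightly askew. Home, its origin is 50 mm from the fence's face (board x +5.5) and its y is along board y.
- lamp: Desk lamp, fixed: a black shade over the block, a bent metal neck up to 440 mm high, and a round foot 136 mm across beyond the board's far left corner. Origin: on the table level, straight below the shade's centre; the foot's centre is 115 mm further along the board's x and 270 mm along its y.
- shade (a point): Centre of the shade's lower rim, 215 mm above the table. Shade 150 mm across at the rim, narrowing to 60 mm across at 290 mm, with a 56 mm socket above. Its near rim is about over the closed bar's centre line and the knob: an upright gripper at the knob would strike it; tilted 25 to 45 degrees, hand leaning back to the robot, it passes.
- hammer: Loose hammer, 260 mm long, lying to the right of the board. A bystander.
- gouge: Loose carving gouge, 185 mm long, lying to the near left of the board. A bystander.
- cup: Loose white cup, 76 mm across, 85 mm high, left of the board. A bystander.
- drawer: Loose open wooden drawer, 170 x 220 x 75 mm, at the right, beyond the hammer. A bystander.
Things that resemble listed ones, but are neither listed nor needed, are in the scene too. Leave any turquoise look-alike of the block alone.

How it is judged:
By the outcome, as a careful person would: the job done as asked, in the order asked, and still so for the second after the job is handed in, with the robot touching nothing.
It also fails if it takes over 45 s, if anything falls off the work surface, if the arm or the gripper's body presses on something with over 40 N, if the wrist force passes 120 N, or if a joint passes its speed limit or range.

### The arm

A 6-joint arm with a two-finger parallel gripper is mounted at the origin on the work surface. World frame = base frame: x ahead of the robot, y to its left, z up, the work surface at z = 0. Lengths are in m, angles in rad, forces in N, time in s.
With the tool pointing down it reaches from about 0.3 to 0.85 m from the base axis. Payload 4.2 kg.
Tool frame: the origin (TCP) lies between the finger pads; the fingertips stand 19 mm ahead of it and the grasp point (between the pads) is the TCP; z points along the fingers, y is the line along which they close (so a half turn about z gives the same grasp; the last joint's range is limited). The gripper opens to 91 mm and grips with 3 to 60 N. Pads are 32 mm wide; open, the fingers measure 118 mm over their backs; the gripper's body (76 mm by 178 mm) begins 60 mm behind the grasp point.
Start: joints at [1.258, 0.32, 1.565, -0, 1.257, -0.02], TCP at [0.166, 0.551, 0.233] pointing down, gripper open.
Joint ranges: [-3.11, 3.11], [-0.84, 2.01], [0.21, 2.61], [-1.34, 4.49], [0.05, 2.63], [-2.56, 2.56]. Speed limits (rad/s): [2.57, 2.57, 3.14, 3.14, 3.14, 3.14].

### API

Orientations are given as a unit quaternion [x, y, z, w].
In Python, from workcell import manip gives the robot as it stands. The module is installed in compiled form; this text tells all that it offers. Calls block until the motion is done:
- manip.movep(position, orientation): joint-space move of the TCP to a pose.
- manip.move_straight(position, orientation=None, max_speed=0.15): straight line of the TCP; orientation=None keeps the orientation; max_speed is the mean speed in m/s.
- manip.move_joints(angles): joint-space move.
- manip.ungrasp() and manip.gripper_close(effort=None): open the fingers fully, or close them until they stop; effort is the grip in N (None keeps the last).
- manip.pause(seconds).
- manip.inverse_kinematics(position, orientation): joint angles nearest the present ones, or None.
- manip.sense(): the state.
- manip.snapshot(name): name is "scene" or "top" or "wrist"; returns (picture, depth): 480x640x3 uint8, red, green, blue; 480x640 float32, m along the optical axis (not along the pixel's ray), 0 where there is no reading.
- manip.camera_info(name): a dict with "camera_matrix" (3x3 intrinsics, pixels), "R" (3x3) and "t" (3): a world point X has camera coordinates R X + t; the wrist camera has in their place "T_tool_cam" (4x4, takes a point from camera to tool coordinates, whose origin is the TCP and whose axes are the flange's). Camera axes: x right, y down, z forward; pixel columns grow to the right and rows downward; lengths in m; the calibration is good to about 2 mm. A picture is of the moment at which its call begins: read the wrist's pose just before it. camera_info takes no time and is no camera call.
A pose or a line that the arm cannot do raises manip.Unreachable and nothing moves.
- manip.close_job(): hands the job in; it is judged then, once.
Trained networks look in the newest picture that a camera, given by its name, has taken for a name from the list of things; names that differ only in an ending like _2 or _b are one class to them, and where a whole thing is asked for, a point or a joint stands for the part that bears it (a point fixed in the world has none). Each returns a list of dicts, best first, with "conf" (0 to 1); they miss things now and then, are a little off and sometimes report something else, mostly with a low value. They report only what shows in the picture. A call takes as long as a camera call. They do not tell look-alikes from the thing itself.
- manip.boxes_of(camera, thing): "box" ([centre column, centre row, width, height] in pixels, round what is visible of it).
- manip.regions_of(camera, thing): "region" (480x640 bool, what is visible of it) and "box" ([centre column, centre row, width, height] in pixels, round what is visible of it).
The state is a dict: "clock": time; "joints": joint angles; "joint_vel": joint speeds; "joint_efforts": joint torques, N m; "tool_pos": TCP position; "orientation": TCP orientation; "contact_force": force on the tool from outside, world axes, zero at the start; "torque": the same for the moment, N m; "opening": opening from 0.0 (shut) to 1.0 (fully open); "gripper_force": force on a finger pad.
Only numpy, scipy, OpenCV 4.12 (cv2) and the standard library are available. Lean on these libraries where they do the work, as an engineer would, in place of code of your own. Each camera call takes 0.05 s, during which the arm holds its last target. There are 200 camera calls.

## Working session

There is one attempt and no reset: what is moved stays moved. The work goes in short steps, each a Python script; the robot and the scene stay as the last script left them, time stands still between calls to the robot, and variables do not carry over. Pictures are saved under pics/ and viewed, at most 10 in all, crops included, and the job is handed in when it is done.

```bash
mkdir -p pics; ls
python3 - <<'E'
from workcell import manip
import cv2,numpy as np
for n in("scene","top"):
    p,d=manip.snapshot(n); cv2.imwrite(f"pics/{n}0.png",p[:,:,::-1]); np.savez(f"{n}0.npz",p=p,d=d)
    i=manip.camera_info(n); print(n,i["camera_matrix"].tolist(),np.round(i["R"],3).tolist(),np.round(i["t"],3).tolist())
    for t in("board","swing_bar","knob","bolt","block","keeper","stop","fence","lamp"):
        try: print(t,[(np.round(b["box"]).tolist(),round(b["conf"],2)) for b in manip.boxes_of(n,t)])
        except Exception as e: print(t,repr(e))
print(manip.sense())
E
```

```text
pics
scene [[438.50255019761977, 0.0, 317.9410833318825], [0.0, 438.50255019761977, 241.83432107669466], [0.0, 0.0, 1.0]] [[0.201, 0.979, -0.02], [0.657, -0.149, -0.739], [-0.727, 0.135, -0.673]] [-0.048, -0.225, 1.455]
board [([332.0, 344.0, 179.0, 128.0], 0.86)]
swing_bar [([321.0, 297.0, 85.0, 33.0], 0.67)]
knob []
bolt []
block [([358.0, 242.0, 42.0, 40.0], 0.94), ([322.0, 332.0, 70.0, 52.0], 0.66), ([398.0, 204.0, 51.0, 42.0], 0.66), ([254.0, 260.0, 60.0, 58.0], 0.65)]
keeper [([332.0, 344.0, 172.0, 127.0], 0.83), ([220.0, 362.0, 50.0, 105.0], 0.41)]
stop [([332.0, 342.0, 176.0, 125.0], 0.57)]
fence [([334.0, 342.0, 172.0, 131.0], 0.87)]
lamp [([390.0, 297.0, 223.0, 210.0], 0.69)]
top [[575.1826995964232, 0.0, 322.0657237684674], [0.0, 575.1826995964232, 235.26049028162134], [0.0, 0.0, 1.0]] [[-0.019, -1.0, -0.0], [-0.995, 0.019, -0.099], [0.099, -0.001, -0.995]] [-0.015, 0.513, 1.607]
board [([337.0, 191.0, 120.0, 97.0], 0.73)]
swing_bar [([337.0, 218.0, 64.0, 37.0], 0.97), ([337.0, 190.0, 118.0, 98.0], 0.17)]
knob []
bolt [([348.0, 224.0, 24.0, 18.0], 0.47)]
block [([228.0, 33
[... 413 characters left out ...]
1.25798102e+00,  3.19601038e-01,  1.56447900e+00,  3.96130778e-05,
        1.25741257e+00, -1.99626173e-02]), 'joint_vel': array([-1.89103347e-03,  4.94086788e-04, -9.55169296e-05,  1.57590703e-03,
       -3.83951634e-04,  3.56641483e-04]), 'joint_efforts': array([-9.17571851e-04, -4.12368000e+01, -2.32227570e+01,  7.27461115e-02,
        3.79090046e-02, -1.25435594e-05]), 'tool_pos': array([0.16596716, 0.55054811, 0.23298351]), 'orientation': array([ 1.45909699e-01,  9.89297911e-01,  5.24516598e-05, -1.02972336e-05]), 'contact_force': array([-1.05583162, -0.48380426, -0.97049413]), 'torque': array([ 0.00814407,  0.00155371, -0.06065962]), 'gripper_force': 0.0, 'opening': 0.9958536137611378}
```

Run:
```python
import cv2,numpy as np
a=cv2.imread("pics/scene0.png"); b=cv2.imread("pics/top0.png")
A=cv2.resize(a[250:440,200:460],(800,585),interpolation=cv2.INTER_CUBIC)
B=cv2.resize(b[125:275,240:440],(800,600),interpolation=cv2.INTER_CUBIC)
cv2.imwrite("pics/sc_crop.png",A);cv2.imwrite("pics/top_crop.png",B)
```

```text
(no output)
```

View pics/scene0.png

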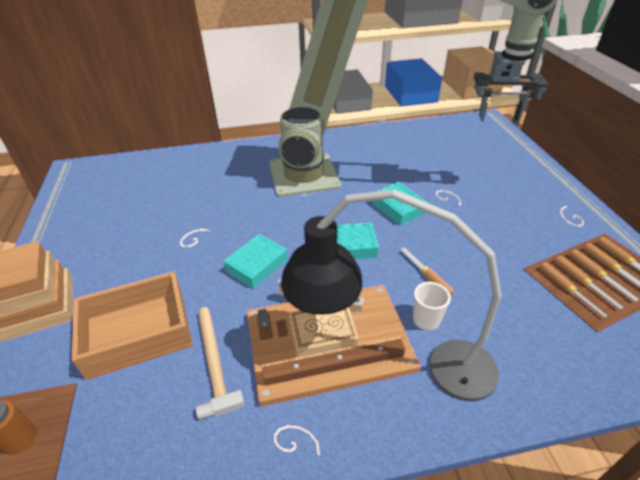

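View pics/top_crop.png

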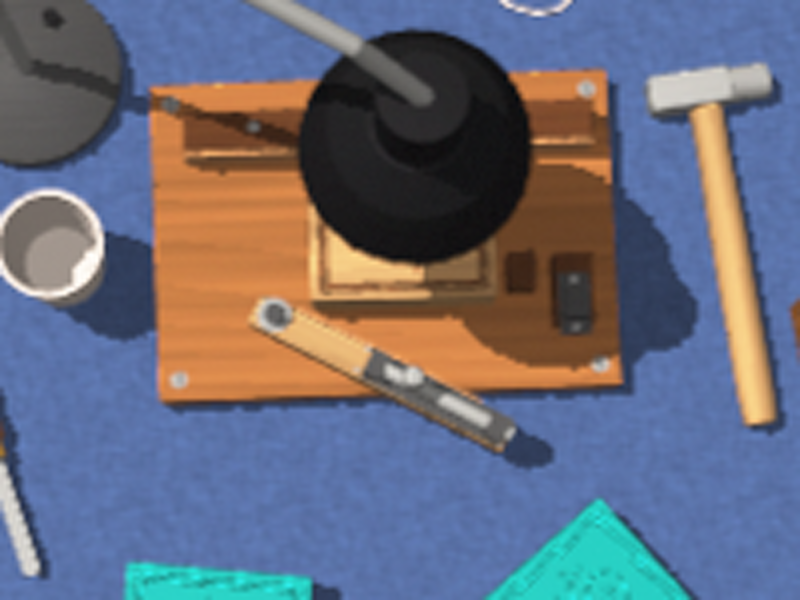

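The top crop shows the board corners near (152,88), (606,72), (622,383) and (160,402). The bar is open, with its pin at (274,313), its end at (508,438) and the knob near (405,373). The shade is centred near (415,145).

```bash
cat > h.py <<'E'
import numpy as np
from workcell import manip
def ray(cam,uv,z):
    i=manip.camera_info(cam);K=np.array(i["camera_matrix"]);R=np.array(i["R"]);t=np.array(i["t"])
    c=-R.T@t; d=R.T@np.linalg.inv(K)@np.array([uv[0],uv[1],1.]); return c+d*(z-c[2])/d[2]
E
python3 - <<'E'
from h import *
import cv2
f=lambda x,y,z: ray("top",(240+x/4-.375,125+y/4-.375),z)
C=np.array([f(*c,.024) for c in[(152,88),(606,72),(622,383),(160,402)]])  # FL, FR, NR, NL
B=np.array([[.115,.165],[.115,-.165],[-.115,-.165],[-.115,.165]])
m=C[:,:2].mean(0);H=(C[:,:2]-m).T@B
th=np.arctan2(H[1,0]-H[0,1],H[0,0]+H[1,1]);R=np.array([[np.cos(th),-np.sin(th)],[np.sin(th),np.cos(th)]])
print("corners",C[:,:2].round(4).tolist(),"board",m.round(4),"yaw",th,"resid mm",((C[:,:2]-m-B@R.T)*1000).round(1).tolist())
piv=m+R@[-.06,.08]; print("pivot from board",piv,"seen",f(274,313,.059)[:2])
e=f(508,438,.05)[:2]; 
for nm,p in(("end",e),("knob",f(405,373,.098)[:2])):
    v=R.T@(p-piv); print(nm,p,"r",np.hypot(*v),"theta",np.arctan2(-v[0],-v[1]))
d=np.load("top0.npz")["d"]; print("depth near knob",d[125+85:125+100:2,240+94:240+110:2].round(3).tolist())
print("shade",(m+R@[0,0]),f(415,145,.25)[:2])
# wrist camera info
i=manip.camera_info("wrist");print(np.round(i["T_tool_cam"],3).tolist(),i["camera_matrix"])
E
```

```text
corners [[0.7717, 0.0985], [0.7772, -0.2291], [0.551, -0.2335], [0.5437, 0.0955]] board [ 0.6609 -0.0672] yaw 0.018520952409019173 resid mm [[-1.1, -1.4], [-1.7, 0.9], [2.0, 0.7], [0.8, -0.2]]
pivot from board [0.59944679 0.01171087] seen [0.60060508 0.01254854]
end [ 0.51062429 -0.14927407] r 0.18386296303010427 theta 0.5227022241584386
knob [ 0.55156085 -0.07665201] r 0.10050404519374367 theta 0.5151423651087594
depth near knob [[1.6390000581741333, 1.6380000114440918, 1.6349999904632568, 1.6419999599456787, 1.6369999647140503, 1.6460000276565552, 1.6360000371932983, 1.6369999647140503], [1.5870000123977661, 1.6430000066757202, 1.6440000534057617, 1.6399999856948853, 1.6419999599456787, 1.6410000324249268, 1.6419999599456787, 1.6460000276565552], [1.597000002861023, 1.5959999561309814, 1.6109999418258667, 1.6369999647140503, 1.6380000114440918, 1.6380000114440918, 1.6430000066757202, 1.6490000486373901], [1.5950000286102295, 1.6009999513626099, 1.6009999513626099, 1.6130000352859497, 1.6180000305175781, 1.6399999856948853, 1.6390000581741333, 1.6390000581741333], [1.597000002861023
[... 217 characters left out ...]
 1.5640000104904175, 1.562999963760376, 1.5729999542236328, 1.6019999980926514], [1.61899995803833, 1.6069999933242798, 1.6100000143051147, 1.6089999675750732, 1.5700000524520874, 1.5729999542236328, 1.5950000286102295, 1.5959999561309814], [1.6619999408721924, 1.656000018119812, 1.6109999418258667, 1.6080000400543213, 1.6039999723434448, 1.6109999418258667, 1.6019999980926514, 1.5959999561309814]]
shade [ 0.66091809 -0.06716421] [ 0.67405443 -0.08069681]
[[-0.0, -0.964, -0.266, 0.074], [1.0, -0.0, 0.001, 0.001], [-0.001, -0.266, 0.964, -0.153], [0.0, 0.0, 0.0, 1.0]] [[366.22685922   0.         325.26997743]
 [  0.         366.22685922 242.98574194]
 [  0.           0.           1.        ]]
```

```bash
cat >> h.py <<'E'
from scipy.spatial.transform import Rotation as Ro
YAW=0.0185; PIV=np.array([.6000,.0120])
def bardir(th): a=YAW-np.pi/2-th; return np.array([np.cos(a),np.sin(a),0])
def orient(th,tilt=np.radians(40),s=-1):
    b=bardir(th); n=np.array([-b[1],b[0],0])  # horizontal, closing direction (away)
    z=np.sin(tilt)*n-np.cos(tilt)*np.array([0,0,1]); x=s*(np.cos(tilt)*n+np.sin(tilt)*np.array([0,0,1]))
    return Ro.from_matrix(np.c_[x,np.cross(z,x),z])
def knob(th,r,z=.099): return np.r_[PIV,0]+bardir(th)*r+[0,0,z]
E
python3 - <<'E'
from h import *
import cv2
for s in(-1,1):
  for th,r,back in((.52,.106,.13),(.52,.106,0),(0,.106,0),(0,.146,0),(0,.146,.13)):
    o=orient(th,s=s);q=manip.inverse_kinematics(knob(th,r)-back*o.as_matrix()[:,2],o.as_quat());print(s,th,r,back,None if q is None else np.round(q,2))
E
```

```text
-1 0.52 0.106 0.13 [ 0.15  0.    2.28 -1.    0.48 -0.09]
-1 0.52 0.106 0 None
-1 0 0.106 0 [-0.27  0.33  2.2   1.95  0.2   2.53]
-1 0 0.146 0 None
-1 0 0.146 0.13 None
1 0.52 0.106 0.13 None
1 0.52 0.106 0 None
1 0 0.106 0 [-0.27  0.33  2.2   1.95  0.2  -0.61]
1 0 0.146 0 [-0.36  0.35  2.18  1.76  0.24 -0.49]
1 0 0.146 0.13 [-0.45  0.07  2.2   0.94  0.37  0.3 ]
```

Run:
```python
from h import *
pts=[(.52,.106,.12),(.52,.106,0),(.26,.106,0),(0,.106,0),(0,.146,0),(0,.146,.12)]
for s in(-1,1):
 for tilt in(25,28,32,36,40):
  for w in(-.3,0,.3,.52):   # tool yaw, as an equivalent bar angle
   o=orient(w,np.radians(tilt),s);Q=[manip.inverse_kinematics(knob(t,r)-b*o.as_matrix()[:,2],o.as_quat()) for t,r,b in pts]
   ok=[q is not None for q in Q]
   if sum(ok)>=5: print(s,tilt,w,ok,[np.round(q,2).tolist()[3:] for q in Q if q is not None])
```

```text
-1 25 0 [True, True, True, True, True, True] [[0.2, 0.62, -1.99], [0.32, 0.33, -2.09], [0.31, 0.36, -2.09], [0.28, 0.38, -2.06], [0.35, 0.41, -2.19], [0.25, 0.65, -2.1]]
-1 25 0.3 [True, True, True, True, True, True] [[-0.13, 0.6, -1.31], [-0.2, 0.32, -1.24], [-0.17, 0.34, -1.28], [-0.17, 0.36, -1.29], [-0.07, 0.36, -1.46], [-0.05, 0.61, -1.48]]
-1 25 0.52 [True, True, True, True, True, True] [[-0.33, 0.67, -0.86], [-0.49, 0.39, -0.72], [-0.45, 0.41, -0.77], [-0.43, 0.43, -0.8], [-0.36, 0.41, -0.94], [-0.26, 0.65, -1.03]]
-1 28 0 [True, True, True, True, True, True] [[0.27, 0.54, -2.06], [0.47, 0.26, -2.25], [0.45, 0.28, -2.23], [0.4, 0.3, -2.18], [0.48, 0.34, -2.33], [0.32, 0.58, -2.18]]
-1 28 0.3 [True, True, True, True, True, True] [[-0.17, 0.52, -1.26], [-0.32, 0.24, -1.13], [-0.26, 0.26, -1.19], [-0.24, 0.28, -1.21], [-0.1, 0.28, -1.42], [-0.06, 0.52, -1.46]]
-1 28 0.52 [True, True, True, True, True, True] [[-0.42, 0.61, -0.75], [-0.66, 0.34, -0.53], [-0.61, 0.35, -0.6], [-0.57, 0.37, -0.65], [-0.49, 0.34, -0.8], [-0.33, 0.58, -0.94]]
-1 32 0.3 [True, True, True, True, True, Tru
[... 2612 characters left out ...]
.17], [0.82, 0.67, 0.09]]
1 36 0 [True, True, True, True, True, True] [[0.6, 0.36, 0.72], [1.57, 0.16, -0.23], [1.43, 0.17, -0.09], [1.28, 0.17, 0.07], [1.24, 0.22, 0.04], [0.67, 0.4, 0.58]]
1 40 -0.3 [True, True, True, True, True, True] [[1.03, 0.62, -0.12], [1.53, 0.45, -0.56], [1.47, 0.45, -0.5], [1.43, 0.44, -0.43], [1.35, 0.49, -0.41], [1.0, 0.66, -0.11]]
1 40 0 [True, True, True, True, True, True] [[0.95, 0.29, 0.35], [2.16, 0.22, -0.83], [2.05, 0.21, -0.72], [1.95, 0.2, -0.61], [1.76, 0.24, -0.49], [0.98, 0.35, 0.25]]
1 40 0.3 [True, True, True, True, True, True] [[-0.78, 0.21, 2.52], [3.83, 0.18, -2.11], [3.86, 0.16, -2.16], [4.0, 0.14, -2.3], [3.58, 0.1, -1.96], [-0.35, 0.15, 1.98]]
```

Run:
```python
from h import *
import cv2
f=lambda x,y,z: ray("top",(240+x/4-.375,125+y/4-.375),z)
Rb=np.array([[np.cos(YAW),-np.sin(YAW)],[np.sin(YAW),np.cos(YAW)]])
for p in((415,262),(299,145),(531,145),(415,30)): print("rim pt board xy",Rb.T@(f(*p,.215)[:2]-PIV)+[-.06,.08])
T=np.radians(30);o=orient(.15,T,-1);tz=o.as_matrix()[:,2]
P=knob(.52,.108)
for t,r,b in[(.52,.106,.12),(.52,.106,0),(0,.106,0),(0,.146,0),(0,.146,.12)]: print(np.round(manip.inverse_kinematics(knob(t,r)-b*tz,o.as_quat()),2))
manip.movep(P-.12*tz,o.as_quat())
s=manip.sense();p,d=manip.snapshot("wrist");cv2.imwrite("pics/w1.png",p[:,:,::-1]);np.savez("w1.npz",p=p,d=d,pos=s["tool_pos"],q=s["orientation"])
print(s["clock"],s["tool_pos"],P-.12*tz)
i=manip.camera_info("wrist");K=i["camera_matrix"];M=np.eye(4);M[:3,:3]=Ro.from_quat(s["orientation"]).as_matrix();M[:3,3]=s["tool_pos"];M=M@i["T_tool_cam"]
ys,xs=np.where(d>0);Z=d[ys,xs];X=(np.c_[(xs-K[0,2])/K[0,0]*Z,(ys-K[1,2])/K[1,1]*Z,Z])@M[:3,:3].T+M[:3,3]
k=(X[:,2]>.088)&(X[:,2]<.105)&(np.hypot(*(X[:,:2]-P[:2]).T)<.03);print("knob pts",k.sum(),X[k].min(0),X[k].max(0),np.median(X[k],0), "px",xs[k].mean(),ys[k].mean())
k=(X[:,2]>.02)&(X[:,2]<.028)&(abs(X[:,0]-.66)<.2);print("plank z",np.median(X[k,2]))
for t in("knob","bolt","swing_bar"): print(t,[(np.round(b["box"]).tolist(),round(b["conf"],2)) for b in manip.boxes_of("wrist",t)])
```

```text
rim pt board xy [-0.0547747  -0.01255828]
rim pt board xy [0.02315824 0.05792227]
rim pt board xy [ 0.01761107 -0.08923933]
rim pt board xy [ 0.09501362 -0.01874006]
[-0.19  0.01  2.16  0.07  0.45 -1.68]
[-0.18  0.26  2.2   0.15  0.16 -1.77]
[-0.19  0.33  2.08  0.14  0.21 -1.75]
[-0.27  0.34  2.06  0.31  0.23 -2.  ]
[-0.29  0.11  2.04  0.18  0.47 -1.87]
3.5 [ 0.48891482 -0.07443196  0.20303642] [ 0.48859795 -0.07483386  0.20292305]
knob pts 341 [ 0.54171694 -0.08734306  0.08808068] [ 0.55572227 -0.07213987  0.09947118] [ 0.54574997 -0.07934573  0.09599097] px 327.6950146627566 235.67448680351907
plank z 0.024760920956025084
knob [([296.0, 212.0, 120.0, 71.0], 0.65)]
bolt [([292.0, 211.0, 123.0, 69.0], 0.55)]
swing_bar [([346.0, 199.0, 222.0, 96.0], 0.84), ([294.0, 211.0, 117.0, 68.0], 0.38)]
```

View pics/w1.png

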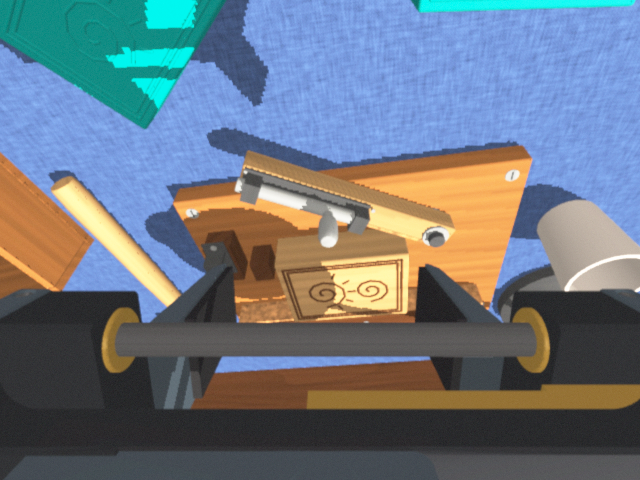

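The wrist view shows the knob upright at (328,235), midway between the fingers, with the block and the keeper post beyond it. Depth puts the knob at about (0.549, -0.080), which fits a bar angle of 0.526. I'll grasp it now.

Run:
```python
from h import *
o=orient(.15,np.radians(30),-1);tz=o.as_matrix()[:,2];K=np.array([.5492,-.0797,.099])
manip.move_straight(K-.05*tz,o.as_quat(),.15)
manip.move_straight(K,o.as_quat(),.06)
s=manip.sense();print(s["clock"],s["tool_pos"],s["contact_force"])
manip.gripper_close(25)
s=manip.sense();print(s["clock"],s["tool_pos"],s["contact_force"],s["opening"]*91,s["gripper_force"])
```

```text
5.3 [ 0.54925584 -0.0797076   0.09914332] [0.40196042 0.01685607 0.27561789]
6.45 [ 0.54930926 -0.07982122  0.09901035] [ 0.23311195 -1.18868912 -0.13970352] 15.135364698928798 24.99972251651343
```

Run:
```python
from h import *
q=orient(.15,np.radians(30),-1).as_quat()
p0=manip.sense()["tool_pos"];v=p0[:2]-PIV;r=np.hypot(*v);th0=-(np.arctan2(v[1],v[0])-YAW+np.pi/2);print("r,th",r,th0)
for th in list(np.linspace(th0,.06,7)[1:])+[.03,.015,0,-.015,-.03,-.045]:
    manip.move_straight(knob(th,r,p0[2]),q,.07)
    s=manip.sense();v=s["tool_pos"][:2]-PIV;f=s["contact_force"]
    print(round(th,3),"act",round(-(np.arctan2(v[1],v[0])-YAW+np.pi/2),4),"F",f.round(1),"t",round(s["clock"],2),"op",round(s["opening"]*91,1))
    if th<.1 and f[0]<-22: break
```

```text
r,th 0.10488416472324087 0.52292269027165
0.446 act 0.4435 F [ 0.8  0.7 -0.4] t 6.72 op 15.0
0.369 act 0.3666 F [ 1.4  2.2 -0.6] t 6.98 op 14.7
0.291 act 0.2899 F [ 1.   2.1 -0.6] t 7.25 op 15.1
0.214 act 0.2135 F [-0.1  2.3 -0.7] t 7.52 op 15.0
0.137 act 0.136 F [0.1 1.8 0.3] t 7.78 op 15.0
0.06 act 0.058 F [-0.   0.8 -0.4] t 8.05 op 15.2
0.03 act 0.0313 F [-1.6 -1.4  1.5] t 8.3 op 14.8
0.015 act 0.0185 F [-4.2 -2.8  2.3] t 8.55 op 15.0
0 act 0.0043 F [-4.4 -2.6  3.8] t 8.8 op 14.7
-0.015 act -0.01 F [-4.  -1.2  3.8] t 9.05 op 14.9
-0.03 act -0.0255 F [-4.8 -1.7  4.2] t 9.3 op 15.1
-0.045 act -0.0378 F [-6.3 -1.6  4.5] t 9.55 op 14.9
```

Run:
```python
from h import *
import cv2
s=manip.sense();print(s["tool_pos"],s["contact_force"])
p,d=manip.snapshot("wrist");a=manip.snapshot("top")[0]
cv2.imwrite("pics/w2.png",p[:,:,::-1]);cv2.imwrite("pics/t2full.png",a[:,:,::-1]);c=cv2.resize(a[125:275,240:440],(400,300),interpolation=cv2.INTER_CUBIC)
np.savez("w2.npz",p=p,d=d,pos=s["tool_pos"],q=s["orientation"])
w=cv2.resize(p[100:330,120:520],(800,460),interpolation=cv2.INTER_CUBIC)
cv2.imwrite("pics/w2c.png",w[:,:,::-1]);cv2.imwrite("pics/t2.png",c[:,:,::-1])
```

```text
[ 0.60589819 -0.09272362  0.09889958] [-6.2837484  -1.56775695  4.54470901]
```

View pics/w2c.png

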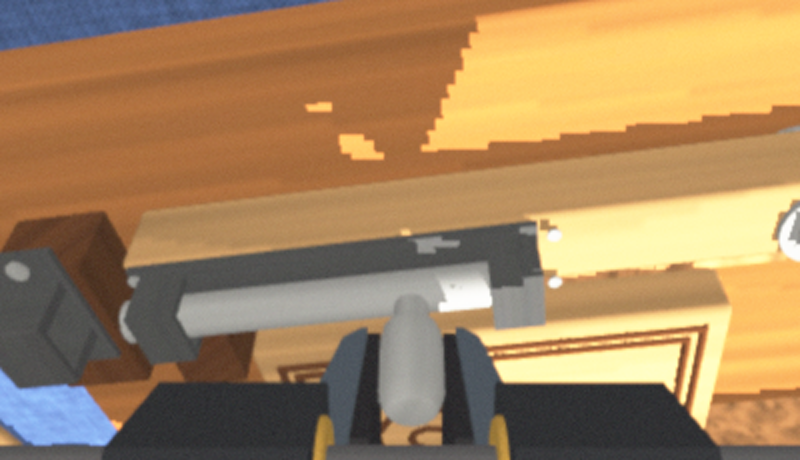

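View pics/t2.png

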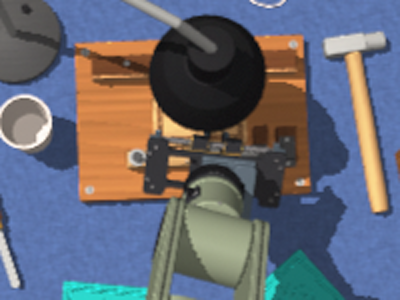

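The wrist crop shows the knob at (410,360), held between the pads. The bar lies nearly parallel to the board's edge, and the rod tip at (130,320) still looks short of being in line with the keeper at (40,310). I'll measure the bar angle from depth.

```bash
cat >> h.py <<'E'
def cloud(d,pos,q):
    i=manip.camera_info("wrist");K=i["camera_matrix"];M=np.eye(4);M[:3,:3]=Ro.from_quat(q).as_matrix();M[:3,3]=pos;M=M@i["T_tool_cam"]
    ys,xs=np.where(d>0);Z=d[ys,xs];return np.c_[(xs-K[0,2])/K[0,0]*Z,(ys-K[1,2])/K[1,1]*Z,Z]@M[:3,:3].T+M[:3,3]
def face(X,zl,zh,yl,yh,xl,xh,minx=True):
    k=(X[:,2]>zl)&(X[:,2]<zh)&(X[:,1]>yl)&(X[:,1]<yh)&(X[:,0]>xl)&(X[:,0]<xh);P=X[k]
    for _ in range(4):
        c=np.polyfit(P[:,1],P[:,0],1);r=P[:,0]-np.polyval(c,P[:,1]);P=P[abs(r)<max(2*np.std(r),.0015)]
    return c,len(P),np.std(r)
def barangle(X):
    c1=face(X,.029,.047,-.165,0.0,.55,.62); c2=face(X,.005,.02,-.225,.09,.52,.57)
    return c1,c2
E
python3 - <<'E'
from h import *
for n in("w1","w2"):
    w=np.load(n+".npz");X=cloud(w["d"],w["pos"],w["q"])
    b,e=barangle(X);print(n,"bar",b,"edge",e)
    # edges relative: predicted home robot-side face at board x -73 => board-edge +.042 in x
    if n=="w2":
        for y in(-.16,-.1,-.04,0): print(y,"face-edge",np.polyval(b[0],y)-np.polyval(e[0],y))
        for nm,lo,hi in(("top band .05",.0475,.0525),("plank",.02,.028)):
            k=(X[:,2]>lo)&(X[:,2]<hi);print(nm,k.sum())
        H=np.histogram(X[:,2],bins=np.arange(0,.12,.005));print(H[0])
E
```

```text
w1 bar (array([-0.22582832,  0.58523735]), 1815, np.float64(0.012869707918901309)) edge (array([-0.01888088,  0.54666222]), 2280, np.float64(0.0004384835771884072))
w2 bar (array([-0.0192448 ,  0.58876222]), 6358, np.float64(0.0004011646346222143)) edge (array([-0.01899327,  0.5467636 ]), 7446, np.float64(0.0002871060195833269))
-0.16 face-edge 0.04203886352028319
-0.1 face-edge 0.042023771416104916
-0.04 face-edge 0.042008679311926755
0 face-edge 0.04199861790914128
top band .05 9341
plank 64929
[76800  3042  3454  3722 34866 30981  2948  3159  3163  3688 12158  2908
  6042  5811   978   321   407   494   615   832   355   316   322]
```

The fit puts the bar's face parallel to the board edge and 42.0 mm from it, which is exactly home. Next is the bolt, keeping the light forward bias on it.

Run:
```python
from h import *
q=orient(.15,np.radians(30),-1).as_quat();p0=manip.sense()["tool_pos"];b=bardir(0)
for L in(.012,.02,.028,.034,.038,.040,.042,.044,.046):
    manip.move_straight(p0+b*L,q,.05);s=manip.sense();f=s["contact_force"]
    print(L,round(float((s["tool_pos"]-p0)@b),4),f.round(1),round(s["opening"]*91,1),round(s["clock"],2))
    if abs(f[1])>18 or abs(f[0])>25: break
w=manip.sense();p,d=manip.snapshot("wrist");np.savez("w3.npz",p=p,d=d,pos=w["tool_pos"],q=w["orientation"])
import cv2;cv2.imwrite("pics/w3c.png",cv2.resize(p[100:330,120:520],(800,460),interpolation=cv2.INTER_CUBIC)[:,:,::-1])
e=barangle(cloud(d,w["tool_pos"],w["orientation"]));print(e)
```

```text
0.012 0.0122 [-5.8 -1.5  3.6] 15.1 10.04
0.02 0.02 [-4.4 -1.1  4.6] 15.0 10.35
0.028 0.0281 [-4.9 -1.9  3.6] 15.0 10.66
0.034 0.0341 [-5.3 -0.3  3.7] 15.0 10.93
0.038 0.0379 [-4.4  0.3  4.6] 15.0 11.18
0.04 0.0381 [-3.3  9.8  5.8] 15.0 11.43
0.042 0.0384 [-2.  18.7  7.7] 15.5 11.68
((array([-0.01781953,  0.58877004]), 6719, np.float64(0.00040872752286003105)), (array([-0.01897325,  0.5468105 ]), 6641, np.float64(0.00028946779686986264)))
```

View pics/w3c.png

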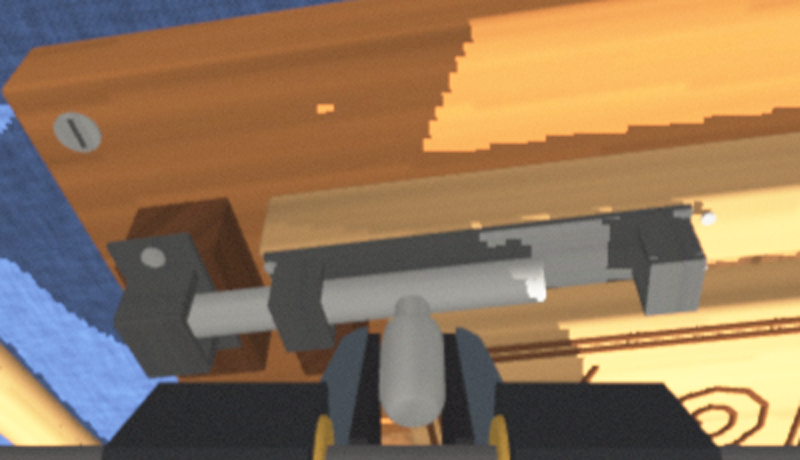

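The rod is through the keeper, with its end at (200,310), and it met a hard stop with the bar still home. I'll release, retreat and check.

Run:
```python
from h import *
import cv2
o=orient(.15,np.radians(30),-1);tz=o.as_matrix()[:,2]
manip.ungrasp();s=manip.sense();print(s["clock"],s["contact_force"],s["opening"])
p0=s["tool_pos"];manip.move_straight(p0-.13*tz,o.as_quat(),.1)
s=manip.sense();print(s["clock"],s["contact_force"])
p,d=manip.snapshot("wrist");X=cloud(d,s["tool_pos"],s["orientation"])
b,e=barangle(X);print(b,e,[np.polyval(b[0],y)-np.polyval(e[0],y) for y in(-.16,-.04)])
k=(X[:,2]>.088)&(X[:,2]<.105)&(np.hypot(X[:,0]-.604,X[:,1]+.131)<.03);K=X[k];print(k.sum(),K.min(0),K.max(0))
c=(K[:,:2].min(0)+K[:,:2].max(0))/2;print("knob r",(c-PIV)@bardir(0)[:2])
cv2.imwrite("pics/w4.png",p[:,:,::-1])
```

```text
12.9333 [-0.17748539  0.18524626  0.46745804] 0.9945847231345497
14.3833 [-1.01346454 -0.69265806  0.09142756]
(array([-0.01888868,  0.5887123 ]), 2317, np.float64(0.00041863527449979913)) (array([-0.01898689,  0.54670088]), 3278, np.float64(0.00034044347733885963)) [np.float64(0.04199571112372569), np.float64(0.042007496669905664)]
326 [ 0.59514519 -0.13695393  0.08805282] [ 0.60921346 -0.12135502  0.0996425 ]
knob r 0.14117063815182118
```

View pics/w4.png

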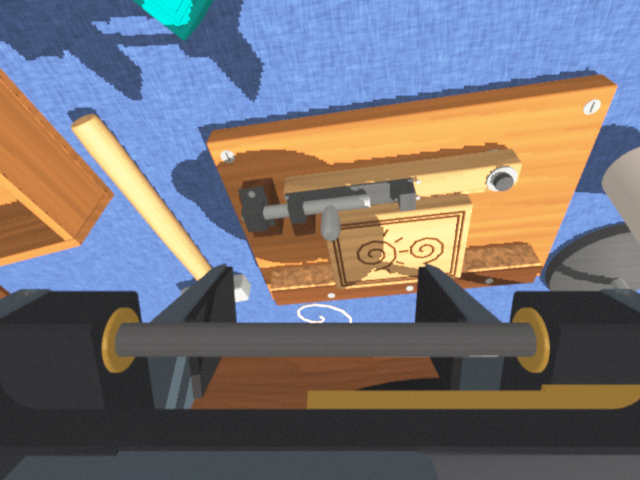

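The bar is home and the block is flush against the fence. The knob reads r≈0.141 against an expected 0.145, so I'll measure it against the bar's end and the pin in the same cloud.

Run:
```python
from h import *
s=manip.sense();R=[]
for _ in range(3):
    p,d=manip.snapshot("wrist");X=cloud(d,s["tool_pos"],s["orientation"]);b=bardir(0);n=np.array([-b[1],b[0],0])
    U=np.c_[X[:,:2]@b[:2]-PIV@b[:2],X[:,:2]@n[:2]-PIV@n[:2],X[:,2]]
    g=lambda lo,hi,u0,u1,v=.02:U[(U[:,2]>lo)&(U[:,2]<hi)&(U[:,0]>u0)&(U[:,0]<u1)&(abs(U[:,1])<v)]
    q=lambda a:np.percentile(a,[1,99],axis=0).round(4).tolist() if len(a) else None
    print("knob",q(g(.080,.1,.11,.18)),"pinhead",q(g(.0555,.063,-.02,.02)),"bar robot face ext",q(U[(U[:,2]>.03)&(U[:,2]<.046)&(U[:,1]<-.009)&(U[:,1]>-.018)&(U[:,0]<.2)&(U[:,0]>-.03)]),
     "post face",q(U[(U[:,2]>.03)&(U[:,2]<.046)&(U[:,1]<-.009)&(U[:,1]>-.018)&(U[:,0]>.19)&(U[:,0]<.25)]),"keeper top",q(g(.066,.073,.19,.235)),"straps",q(g(.066,.0705,.06,.1)),q(g(.066,.0705,.16,.185)))
```

```text
knob [[0.1335, -0.0068, 0.0803], [0.1487, 0.0059, 0.0991]] pinhead [[-0.01, -0.0062, 0.0556], [0.0038, 0.0078, 0.0612]] bar robot face ext [[-0.016, -0.0125, 0.0302], [0.1972, -0.0105, 0.0459]] post face [[0.1933, -0.0123, 0.0301], [0.2205, -0.0097, 0.0459]] keeper top [[0.1947, -0.0107, 0.0661], [0.2158, 0.0125, 0.0719]] straps [[0.0688, -0.0082, 0.0662], [0.0828, 0.0198, 0.0692]] [[0.1637, -0.0082, 0.0661], [0.1784, 0.0109, 0.0691]]
knob [[0.1335, -0.0068, 0.0805], [0.1487, 0.0059, 0.0991]] pinhead [[-0.0099, -0.0062, 0.0559], [0.0038, 0.0078, 0.0612]] bar robot face ext [[-0.016, -0.0125, 0.0302], [0.197, -0.0105, 0.0459]] post face [[0.1931, -0.0123, 0.03], [0.2206, -0.0099, 0.0455]] keeper top [[0.1968, -0.0107, 0.0662], [0.216, 0.0123, 0.0718]] straps [[0.0672, -0.0081, 0.0661], [0.0892, 0.0194, 0.0694]] [[0.1638, -0.0082, 0.066], [0.1832, 0.0106, 0.0691]]
knob [[0.1335, -0.007, 0.0804], [0.1487, 0.0059, 0.0989]] pinhead [[-0.01, -0.0064, 0.0557], [0.0037, 0.008, 0.061]] bar robot face ext [[-0.0157, -0.0125, 0.0302], [0.1971, -0.0105, 0.0458]] post face [[0.1931, -0.0123, 0.0302], [0.2205, -0.0098, 0.0455]] keeper top [[0.1982, -0.0106, 0.0662], [0.2161, 0.0122, 0.0719]] straps [[0.0703, -0.0085, 0.066], [0.0828, 0.0166, 0.0693]] [[0.1632, -0.0083, 0.066], [0.1825, 0.0108, 0.069]]
```

The pin head and keeper post both read about 4 mm low in this cloud. That puts the true knob radius at about 0.145, so the bolt is fully shot.

```bash
python3 -c "
from workcell import manip
print(manip.close_job())"
```

```text
the job is handed in; nothing more can be done
None
```

The job is handed in: the bar is home against its stop with the block squared up to the fence. The bolt was then shot to its end stop in the keeper, and no contact with the lamp or bystanders was seen; the judge's verdict was not shown.

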